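Load the hanging pot into the heating coil and start the heater

TASK

Lift the steel pot of brass fittings up and off its hook and stand it upright on the brick inside the white heating coil, setting it down without dropping it, and let go of it. Only then press the start button fully down and release it, with the pot left standing in the coil. Leave the jar, the tray of fittings and the loose ceramic collar where they are.

Things in the scene. Friction and masses are not known exactly. Their poses are not given: they have to be found in the camera images.
- pot: Open round steel pot, 80 mm across, 55 mm high, brass fittings in it to 60 mm; 0.25-0.5 kg. Its stiff flat bail: uprights 45 mm either side of the axis along y, and a level crossbar along y, 16 mm wide, 90 mm long, 130 to 136 mm above the bottom, which hangs on the hook (pot bottom then 25 mm above the table). Opening below the crossbar: 70 mm high, 80 wide. Origin: centre of underside, z up.
- pot_grip (a point): Point on the axis of the pot's upright round wooden grip, which stands on the middle of the bail's crossbar: 28 mm in diameter, from 136 to 181 mm above the pot's bottom; this point is at 160 mm. Same axes as the pot.
- stand: Fixed steel hook stand; origin on the table under the hook's seat. Flat-bar hook along x, 22 mm wide, 6 thick, top at 155 mm, from a 20 mm square post (155 mm high, at x = +85 mm) to the tip at x = -46 mm, where a 6 mm lip turns up to 170 mm. Open end towards the stand's -x: lift the crossbar over the lip and draw the pot out along -x. Foot plate 160 by 110 by 8 mm, x = -55 to +105.
- hook_tip (a point): Top of the hook's upturned lip, 170 mm above the table, 43 mm to -x of the stand's origin; same axes as the stand.
- hearth_seat (a point): Centre of the top of the fixed 150 mm square firebrick, 30 mm above the table: where the middle of the pot's underside goes. Round it the fixed white coil, 120 mm across inside, 148 outside, top 39 mm above the brick. Its leads run to +x to a white box, 170 wide, 120 high (handle to 140), from 130 to 270 mm to +x.
- start (a joint): Start button, a spring push button pressed straight down: 0 m up, 0.007 m fully down (about 4.5 N).
- start_top (a point): Centre of the top face of the start button, a grey round cap 40 mm across, on a fixed grey box 90 by 90 by 50 mm; z up.
- jar: Bystander: closed jar, 76 mm across and 120 mm high, with a lid. Origin: centre of its underside.
- tray: Bystander: black open tray 140 by 140 by 30 mm with upright brass fittings up to 52 mm high. Origin: centre of its underside.
- collar: Bystander: white ceramic collar lying flat on the table, 90 mm outside, 60 mm inside, 30 mm high. Origin: centre of its underside.

How it is judged:
By the outcome, as a careful person would: the job done as asked, in the order asked, and still so for the second after the job is handed in, with the robot touching nothing.
It also fails if it takes over 58 s, if anything falls off the work surface, if the arm or the gripper's body presses on something with over 40 N, if the wrist force passes 120 N, or if a joint passes its speed limit or range.

ROBOT

A 7-joint arm with a two-finger parallel gripper is mounted at the origin on the work surface. World frame = base frame: x ahead of the robot, y to its left, z up, the work surface at z = 0. Lengths are in m, angles in rad, forces in N, time in s.
With the tool pointing down it reaches from about 0.35 to 0.9 m from the base axis. Payload 8.1 kg.
Tool frame: the origin (TCP) lies at the very end of the fingers, on their centre line; the grasp point (between the pads) lies 19 mm behind it; z points along the fingers, y is the line along which they close (so a half turn about z gives the same grasp; the last joint's range is limited). The gripper opens to 92 mm and grips with 3 to 60 N. Pads are 19 mm wide; open, the fingers measure 130 mm over their backs; the gripper's body (75 mm by 190 mm) begins 47 mm behind the grasp point.
Start: joints at [1.246, 0.434, 0.025, 1.573, -0.012, 1.134, -0.075], TCP at [0.137, -0.61, 0.227] pointing down, gripper open.
Joint ranges: [-2.62, 2.62], [-0.44, 2.09], [-1.27, 1.32], [0.08, 2.57], [-1.32, 4.46], [0.12, 2], [-2.74, 2.74]. Speed limits (rad/s): [2.22, 2.22, 3.01, 3.01, 3.14, 3.14, 3.14].

INTERFACE

Orientations are given as a rotation vector (axis times angle).
In Python, from cell import observe, get_image, sign_off, find_in, trace, place_of gives the robot as it stands. The module is installed in compiled form; this text tells all that it offers.
- The arm moves only by the shell command python3 -m handwheel 'ROWS' [OPENING] [FORCE]. ROWS is JSON, a list of rows, each a list of 6 numbers: the shift along the tool's x, y, z each as a share of 0.02 m, from -1 to 1, then the turn, a rotation vector about the tool's x, y, z each as a share of 4 degrees, from -1 to 1. A call has 1 to 8 rows; each row shifts and turns the commanded pose from where the row before left it, along the tool's axes as they then stand; what a row does not reach is not made up. A row lasts 1/12 s, in which the tool goes at most 41.7 mm and 7.16 degrees, less where a joint would pass 70% of its speed; a pose out of reach is approached as far as the arm can. A call with a number of a shift or a turn outside -1 to 1 is refused whole. A call with a gripper value outside its range is refused whole. OPENING is the opening, from 0 (shut) to 1 (fully open), set as the call begins (- or left out, the last holds). The fingers move at their own pace and stop on an object; FORCE is the grip in N (left out, the last holds). Time passes only in rows, so rows that do not move let the fingers close. It gives the time, the measured TCP pose, the force, the opening and the grip force at its end, in the units of the state.
- observe(): the state, without advancing time (a new reading comes with each control period).
- get_image(name): name is "side" or "top"; returns a dict with "image" (480x640x3 uint8, red, green, blue), "fx", "fy", "cx", "cy" (pixels), "position" and "orientation" of the camera in the world. Camera axes: x right, y down, z forward; pixel columns grow to the right and rows downward; lengths in m; the calibration is good to about 2 mm. A picture is of the moment at which its call begins. There is no depth.
- sign_off(): hands the job in; it is judged then, once.
Trained networks look in the newest picture that a camera, given by its name, has taken for a name from the list of things; names that differ only in an ending like _2 or _b are one class to them, and where a whole thing is asked for, a point or a joint stands for the part that bears it (a point fixed in the world has none). Each returns a list of dicts, best first, with "score" (0 to 1); they miss things now and then, are a little off and sometimes report something else, mostly with a low value. They report only what shows in the picture. A call takes as long as a camera call.
- find_in(label, camera): "rect" ([centre column, centre row, width, height] as shares, 0 to 1, of the picture: columns of its width, rows of its height, round what is visible of it).
- trace(label, camera): "region" (480x640 bool, what is visible of it) and "rect" ([centre column, centre row, width, height] as shares, 0 to 1, of the picture: columns of its width, rows of its height, round what is visible of it).
- place_of(label, camera): "point" ([column, row] as shares, 0 to 1, of the picture: columns of its width, rows of its height: a listed point, or the origin of a listed thing).
The state is a dict: "clock": time; "joints": joint angles; "dq": joint speeds; "joint_efforts": joint torques, N m; "position": TCP position; "ee_rot": TCP orientation; "force": force on the tool from outside, world axes, zero at the start; "ft_torque": the same for the moment, N m; "width": opening from 0.0 (shut) to 1.0 (fully open); "gripper_force": force on a finger pad.
Only numpy, scipy, OpenCV 4.12 (cv2) and the standard library are available. Lean on these libraries where they do the work, as an engineer would, in place of code of your own. Each camera call takes 0.05 s, during which the arm holds its last target. There are 200 camera calls.

## Working session

There is one attempt and no reset: what is moved stays moved. The work goes in short steps, Python scripts to look and compute and a shell command to move; the robot and the scene stay as the last step left them, time stands still between calls to the robot, and variables do not carry over. Pictures are saved under pics/ and viewed, at most 10 in all, crops included, and the job is handed in when it is done.

```bash
mkdir -p pics
cat > h.py <<'E'
import numpy as np, cv2
from cell import *
from scipy.spatial.transform import Rotation as R
def rot(o):
    o=np.array(o,float)
    if o.shape==(3,3): return o
    return (R.from_rotvec(o) if o.size==3 else R.from_quat(o)).as_matrix()
def ray(c,p):
    d=np.array([(p[0]*640-c['cx'])/c['fx'],(p[1]*480-c['cy'])/c['fy'],1])
    return np.array(c['position']),rot(c['orientation'])@d
def at_z(c,p,z):
    o,d=ray(c,p); return o+d*(z-o[2])/d[2]
def tri(c1,p1,c2,p2):
    o1,d1=ray(c1,p1);o2,d2=ray(c2,p2)
    t=np.linalg.lstsq(np.c_[d1,-d2],o2-o1,rcond=None)[0]
    a,b=o1+t[0]*d1,o2+t[1]*d2
    return (a+b)/2,np.linalg.norm(a-b)
E
python3 - <<'E'
from h import *
C={}
for n in('side','top'):
    C[n]=get_image(n);cv2.imwrite(f'pics/{n}0.png',C[n]['image'][:,:,::-1])
    print(n,C[n]['position'],C[n]['orientation'],C[n]['fx'])
Z=dict(pot=.025,pot_grip=.185,hook_tip=.17,stand=0,hearth_seat=.03,start_top=None,jar=0,tray=0,collar=0)
for l,z in Z.items():
    r={n:place_of(l,n) for n in C}
    for n in C:
        for k in r[n][:2]: print(l,n,round(k['score'],2),np.round(np.array(k['point'])*[640,480],1), np.round(at_z(C[n],k['point'],z),3) if z is not None else '')
    if r['side'] and r['top']:
        p,e=tri(C['side'],r['side'][0]['point'],C['top'],r['top'][0]['point']);print('   tri',p.round(4),round(e,4))
s=observe();print(s)
E
```

```text
side [0.01636594 1.10490959 0.91267223] [-0.48678649  2.55215254 -1.40333205] 494.5649022132891
top [ 0.29243286 -0.02490134  1.35773056] [-2.15124359  2.13251511 -0.17966947] 485.2922670570016
pot side 0.87 [293.5 265.7] [ 0.561 -0.024  0.025]
pot side 0.69 [289.5 269.2] [ 0.565 -0.003  0.025]
pot top 0.75 [325.3 214.2] [ 0.566 -0.044  0.025]
   tri [ 0.5697 -0.0435  0.0098] 0.0016
pot_grip side 0.57 [292.9 220.1] [ 0.56  -0.03   0.185]
pot_grip top 0.85 [319.  202.7] [ 0.562 -0.025  0.185]
   tri [ 0.5595 -0.0259  0.1879] 0.0033
hook_tip side 0.94 [298.6 226.3] [ 0.54  -0.027  0.17 ]
hook_tip top 0.6 [317.  215.7] [ 0.532 -0.021  0.17 ]
   tri [ 0.534  -0.0198  0.1745] 0.0061
stand side 0.72 [291.9 266.5] [ 0.579 -0.05  -0.   ]
stand side 0.71 [288.2 269.8] [ 0.583 -0.029  0.   ]
stand top 0.76 [325.3 214.2] [ 0.571 -0.044  0.   ]
   tri [ 0.5727 -0.0429  0.0057] 0.0061
hearth_seat side 0.68 [260.7 344.2] [0.495 0.321 0.03 ]
hearth_seat top 0.58 [194.6 241.4] [0.485 0.317 0.03 ]
   tri [0.4901 0.3191 0.0283] 0.0109
start_top side 0.45 [321.9 210.5] 
start_top top 0.59 [422.4 210.4]
[... 603 characters left out ...]
 0.0058
{'clock': 1.0, 'joints': array([ 1.24638517,  0.43449116,  0.02499735,  1.57321226, -0.01154689,
        1.13402091, -0.07507544]), 'dq': array([ 0.00048302,  0.00071089,  0.00103578, -0.00056258,  0.00055363,
       -0.00064895,  0.00024573]), 'joint_efforts': array([-4.00193687e-05, -6.67670846e+01,  9.83148627e-01, -3.14807904e+01,
       -6.10114052e-02,  3.28754587e-02,  7.86097007e-05]), 'position': array([ 0.13745503, -0.60969798,  0.22674257]), 'ee_rot': array([ 3.12227381e+00,  3.47648088e-01, -8.68691332e-05]), 'force': array([-0.60460782, -0.42742255,  0.09864827]), 'ft_torque': array([0.01136688, 0.01723004, 0.02409327]), 'gripper_force': 0.0, 'width': 1.0017116550223555}
```

View pics/side0.png

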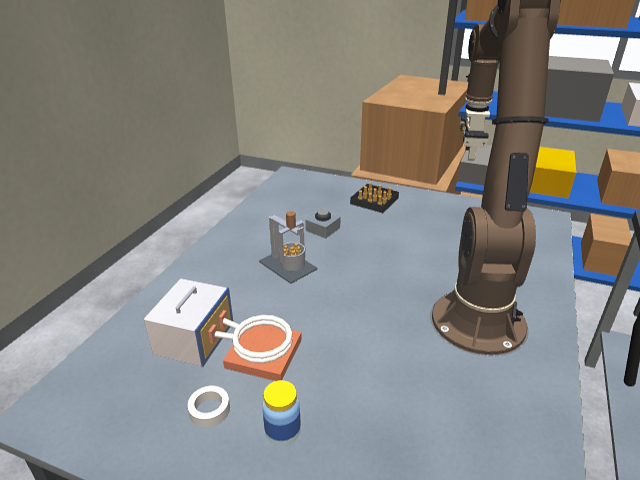

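View pics/top0.png

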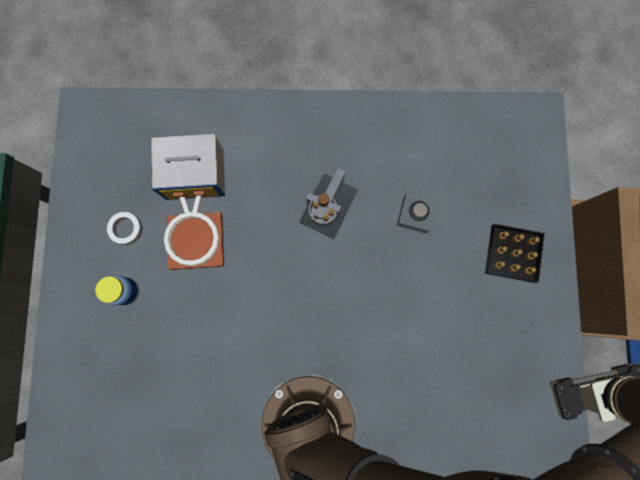

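Side view: pot on its hook near (292,250), hearth ring near (262,338), start box near (322,220). In the top view the hook runs from the post near (340,170) to its tip near (317,212), so the stand is yawed. Next I'll zoom in on these.

Run:
```python
from h import *
a=cv2.imread('pics/top0.png');b=cv2.imread('pics/side0.png')
f=lambda im,x,y,w,h:cv2.resize(im[y:y+h,x:x+w],(400,300),interpolation=cv2.INTER_CUBIC)
cv2.imwrite('pics/z.png',np.vstack([np.hstack([f(a,290,155,80,60*1+30)[:300],f(a,150,190,100,75)]),np.hstack([f(b,250,200,100,75),f(a,380,175,80,60)])]))
C={n:get_image(n) for n in('side','top')}
for l in ('pot_grip','start','stand','pot','hearth_seat'):
    for n in C:
        for k in trace(l,n)[:2]:
            r=np.array(k['rect'])*[640,480,640,480];ys,xs=np.nonzero(k['region'])
            print(l,n,round(k['score'],2),r.round(1),len(xs),xs.mean().round(1) if len(xs) else'',ys.mean().round(1) if len(xs) else '')
```

```text
pot_grip side 0.96 [292.3 242.7  24.2  57.1] 1001 290.9 246.0
pot_grip top 0.88 [325.5 211.2  37.2  33. ] 687 322.0 208.6
start top 0.7 [420.5 210.4  17.3  16.6] 151 419.5 209.6
start top 0.32 [123.3 229.2  36.9  31.3] 634 124.3 227.6
stand side 0.77 [285.6 249.5  58.9  67.3] 1023 282.5 253.5
stand top 0.85 [327.7 205.   54.3  68.3] 1469 331.0 202.1
pot side 0.96 [292.7 244.5  28.4  57.1] 943 291.4 246.5
hearth_seat side 0.62 [220.4 330.2 153.4 105.8] 9201 218.5 332.0
hearth_seat top 0.72 [189.1 203.2  74.8 133.2] 7593 189.8 197.1
```

View pics/z.png

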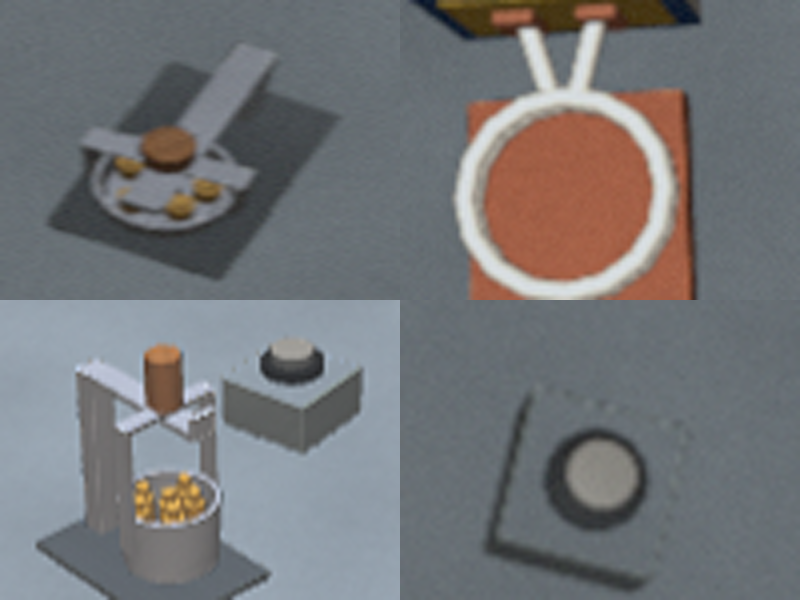

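Run:
```python
from h import *
C={n:get_image(n) for n in('side','top')}
P=lambda x,y:(x/640,y/480)
t,s=C['top'],C['side']
print('grip',at_z(t,P(323.6,197),.206),at_z(s,P(290.8,213),.206),tri(s,P(290.8,213),t,P(323.6,197)))
print('post',at_z(t,P(341,172.5),.155))
print('tip',at_z(t,P(321,214),.17))
ty=trace('stand','top')[0]['region']
im=t['image'].astype(int)
# brick/coil: white pixels around ring
h=cv2.cvtColor(t['image'],cv2.COLOR_RGB2HSV)
m=((h[...,1]<40)&(h[...,2]>170)).astype(np.uint8);m[:205]=0;m[280:]=0;m[:,:150]=0;m[:,235:]=0
c=max(cv2.findContours(m,0,1)[0],key=cv2.contourArea);e=cv2.fitEllipse(c[c[:,0,1]>214]);print(e)
print('coil',at_z(t,P(*e[0]),.066))
for l,z in(('hearth_seat',.03),):print([at_z(t,k['point'],z).round(4) for k in place_of(l,'top')],[at_z(s,k['point'],z).round(4) for k in place_of(l,'side')])
print('start',[at_z(t,P(420.4,210.4),z).round(4) for z in(.06,.065,.07)],[at_z(s,P(323,212),z).round(4) for z in(.06,.065,.07)],tri(s,P(323,212.),t,P(420.4,210.4)))
# foot plate min-area rect (dark)
g=cv2.cvtColor(t['image'],cv2.COLOR_RGB2GRAY)
d=(g<85).astype(np.uint8);d[:165]=0;d[245:]=0;d[:,:295]=0;d[:,360:]=0
c=max(cv2.findContours(d,0,1)[0],key=cv2.contourArea);b=cv2.boxPoints(cv2.minAreaRect(c));print(b.round(1).tolist(),[at_z(t,P(*q),.008)[:2].round(3).tolist() for q in b])
```

```text
grip [ 0.5712849  -0.03652085  0.206     ] [ 0.56699688 -0.03291357  0.206     ] (array([ 0.57049595, -0.03698433,  0.20351156]), np.float64(0.0028452646769583367))
post [ 0.64852394 -0.08116916  0.155     ]
tip [ 0.53640755 -0.03072098  0.17      ]
((190.51824951171875, 238.13136291503906), (51.44295883178711, 53.86469650268555), 57.45723342895508)
coil [0.48820102 0.31879831 0.066     ]
[array([0.4857, 0.319 , 0.03  ])] [array([0.4989, 0.3259, 0.03  ])]
start [array([ 0.5717, -0.3031,  0.06  ]), array([ 0.5706, -0.302 ,  0.065 ]), array([ 0.5696, -0.3009,  0.07  ])] [array([ 0.5776, -0.3156,  0.06  ]), array([ 0.5743, -0.3072,  0.065 ]), array([ 0.571 , -0.2989,  0.07  ])] (array([ 0.57078017, -0.30094885,  0.06880241]), np.float64(0.0019613185023315376))
[[295.5, 220.8000030517578], [321.6000061035156, 166.6999969482422], [359.3999938964844, 184.89999389648438], [333.29998779296875, 239.10000610351562]] [[0.549, 0.041], [0.709, -0.032], [0.656, -0.141], [0.498, -0.067]]
```

Everything is consistent: grip at (0.570, -0.036), stand yaw about -25°, hearth at (0.488, 0.319), button top at (0.571, -0.302, about 0.069). I'll turn the tool by half a turn less 38° so the fingers close along the crossbar, raising it as it turns.

```bash
python3 -m handwheel '[[0,0,-1,0,0,-1],[0,0,-1,0,0,-1],[0,0,-1,0,0,-1],[0,0,-1,0,0,-1],[0,0,0,0,0,-1],[0,0,0,0,0,-1],[0,0,0,0,0,-1],[0,0,0,0,0,-1]]' 1 &&
python3 -m handwheel '[[0,0,0,0,0,-1],[0,0,0,0,0,-1],[0,0,0,0,0,-1],[0,0,0,0,0,-1],[0,0,0,0,0,-1],[0,0,0,0,0,-1],[0,0,0,0,0,-1],[0,0,0,0,0,-1]]' &&
python3 -m handwheel '[[0,0,0,0,0,-1],[0,0,0,0,0,-1],[0,0,0,0,0,-1],[0,0,0,0,0,-1],[0,0,0,0,0,-1],[0,0,0,0,0,-1],[0,0,0,0,0,-1],[0,0,0,0,0,-1]]'
cat > go.py <<'E'
import sys
from h import *
s=observe();T=rot(s['ee_rot'])
print(s['clock'],s['position'].round(4),'yaw x',np.degrees(np.arctan2(T[1,0],T[0,0])).round(2),'tilt',np.degrees(np.arccos(-T[2,2])).round(2),'F',np.array(s['force']).round(1),'w',round(s['width'],3),round(s['gripper_force'],1),'j',s['joints'].round(2))
if len(sys.argv)>3:
    t=np.array([float(a) for a in sys.argv[1:4]]); print('shift/20mm',(T.T@(t-s['position'])/.02).round(2))
if len(sys.argv)>4:
    v=R.from_matrix(T.T@R.from_euler('zx',[float(sys.argv[4]),180],degrees=True).as_matrix() if 0 else T.T@(R.from_euler('z',float(sys.argv[4]),degrees=True)*R.from_euler('x',180,degrees=True)).as_matrix()).as_rotvec()
    print('turn/4deg',(np.degrees(v)/4).round(2))
E
python3 go.py .57 -.036 .30 155
```

```text
clock: 2.52
position: [0.1374, -0.6097, 0.3069]
ee_rot: [2.903, 1.2, -0.0]
force: [-0.6, -0.3, 0.1]
width: 0.999
gripper_force: 0.0
clock: 3.18
position: [0.1374, -0.6097, 0.3067]
ee_rot: [-2.46, -1.953, 0.0]
force: [-0.0, -0.3, 0.4]
width: 0.998
gripper_force: 0.0
clock: 3.85
position: [0.1374, -0.6097, 0.3067]
ee_rot: [-1.827, -2.556, 0.0]
force: [0.1, 0.8, -0.1]
width: 0.999
gripper_force: 0.0
3.85 [ 0.1374 -0.6097  0.3067] yaw x 108.89 tilt 0.01 F [ 0.1  0.8 -0.1] w 0.999 0.0 j [ 1.47  0.41 -0.31  1.43  0.12  1.32  1.49]
shift/20mm [20.14 29.75  0.33]
turn/4deg [ -0.    -0.   -11.53]
```

```bash
python3 -m handwheel '[[0.5,0.8,0,0,0,0],[0.5,0.8,0,0,0,0],[0.5,0.8,0,0,0,0],[0.5,0.8,0,0,0,0],[0.5,0.8,0,0,0,0],[0.5,0.8,0,0,0,0],[0.5,0.8,0,0,0,0],[0.5,0.8,0,0,0,0]]' &&
python3 -m handwheel '[[0.5,0.8,0,0,0,0],[0.5,0.8,0,0,0,0],[0.5,0.8,0,0,0,0],[0.5,0.8,0,0,0,0],[0.5,0.8,0,0,0,0],[0.5,0.8,0,0,0,0],[0.5,0.8,0,0,0,0],[0.5,0.8,0,0,0,0]]' &&
python3 -m handwheel '[[0,0,0,0,0,-1],[0,0,0,0,0,-1],[0,0,0,0,0,-1],[0,0,0,0,0,-1],[0,0,0,0,0,-1],[0,0,0,0,0,-1],[0,0,0,0,0,-1],[0,0,0,0,0,-1]]' &&
python3 -m handwheel '[[0,0,0,0,0,-1],[0,0,0,0,0,-1],[0,0,0,0,0,-1],[0,0,0,0,0,-0.5],[0,0,0,0,0,0]]'  
python3 go.py .57 -.036 .30 155
```

```text
clock: 4.52
position: [0.2335, -0.4921, 0.3068]
ee_rot: [1.831, 2.553, -0.0]
force: [0.6, -0.7, 0.5]
width: 0.999
gripper_force: 0.0
clock: 5.18
position: [0.3291, -0.3753, 0.3069]
ee_rot: [1.831, 2.553, -0.0]
force: [-0.5, 0.2, 0.1]
width: 1.003
gripper_force: 0.0
clock: 5.85
position: [0.3286, -0.3761, 0.3068]
ee_rot: [1.051, 2.96, -0.0]
force: [-1.3, 0.5, -0.6]
width: 1.0
gripper_force: 0.0
clock: 6.27
position: [0.3286, -0.3761, 0.3068]
ee_rot: [0.686, 3.066, -0.0]
force: [0.1, -0.3, 0.0]
width: 1.0
gripper_force: 0.0
6.2667 [ 0.3286 -0.3761  0.3068] yaw x 154.79 tilt 0.01 F [ 0.1 -0.3  0. ] w 1.0 0.0 j [ 1.22  0.22 -0.58  1.71  0.13  1.25  1.75]
shift/20mm [-3.68 20.53  0.34]
turn/4deg [-0.    0.   -0.05]
```

```bash
python3 -m handwheel '[[-0.18,0.98,0,0,0,0],[-0.18,0.98,0,0,0,0],[-0.18,0.98,0,0,0,0],[-0.18,0.98,0,0,0,0],[-0.18,0.98,0,0,0,0],[-0.18,0.98,0,0,0,0],[-0.18,0.98,0,0,0,0]]' &&
python3 -m handwheel '[[-0.18,0.98,0,0,0,0],[-0.18,0.98,0,0,0,0],[-0.18,0.98,0,0,0,0],[-0.18,0.98,0,0,0,0],[-0.18,0.98,0,0,0,0],[-0.18,0.98,0,0,0,0],[-0.18,0.98,0,0,0,0]]' &&
python3 -m handwheel '[[-0.18,0.98,0,0,0,0],[-0.18,0.98,0,0,0,0],[-0.18,0.98,0,0,0,0],[-0.18,0.98,0,0,0,0],[-0.18,0.98,0,0,0,0],[-0.18,0.98,0,0,0,0],[-0.1,0.8,0,0,0,0],[0,0,0,0,0,0]]'
python3 go.py .57 -.036 .172 155
python3 - <<'E'
from h import *
s=get_image('side');im=s['image'][:,:,::-1];a=cv2.resize(im[130:310,220:400],(600,600),interpolation=cv2.INTER_CUBIC)
cv2.imwrite('pics/s1.png',a)
p=observe()['position'];v=rot(s['orientation']).T@(p-s['position']);print('tcp px',s['fx']*v[0]/v[2]+s['cx'],s['fy']*v[1]/v[2]+s['cy'])
v=rot(s['orientation']).T@(np.array([.57,-.036,.206])-s['position']);print('grip px',s['fx']*v[0]/v[2]+s['cx'],s['fy']*v[1]/v[2]+s['cy'])
E
```

```text
clock: 6.85
position: [0.4105, -0.262, 0.3069]
ee_rot: [0.691, 3.064, -0.001]
force: [0.6, 0.1, -0.2]
width: 1.001
gripper_force: 0.0
clock: 7.43
position: [0.4919, -0.1487, 0.3068]
ee_rot: [0.691, 3.065, -0.0]
force: [0.5, -0.9, 0.8]
width: 1.002
gripper_force: 0.0
clock: 8.1
position: [0.571, -0.0351, 0.3067]
ee_rot: [0.684, 3.066, 0.004]
force: [-0.1, 0.7, 0.5]
width: 1.001
gripper_force: 0.0
8.1 [ 0.571  -0.0351  0.3067] yaw x 154.85 tilt 0.13 F [-0.1  0.7  0.5] w 1.001 0.0 j [ 0.5   0.39 -0.74  1.54  0.27  1.32  0.86]
shift/20mm [ 0.02 -0.08  6.73]
turn/4deg [ 0.03 -0.   -0.04]
tcp px 288.9789562615598 180.97365464076873
grip px 290.30580366466125 212.33677923094774
```

View pics/s1.png

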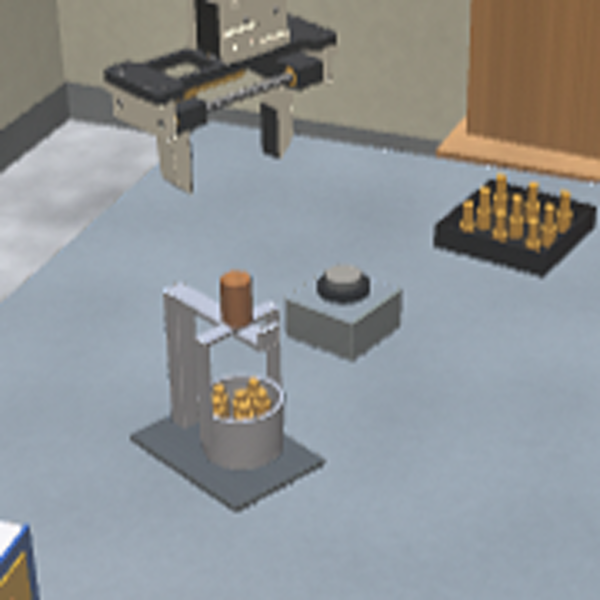

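The side picture shows the fingers straddling the grip (crop 235,290), in line with the crossbar. Next I'll descend and grip.

```bash
python3 -m handwheel '[[0,-0.02,1,0,0,0],[0,-0.02,1,0,0,0],[0,-0.02,1,0,0,0],[0,-0.02,1,0,0,0],[0,0,0.9,0,0,0],[0,0,0.9,0,0,0],[0,0,0.8,0,0,0],[0,0,0,0,0,0]]' && 
python3 -m handwheel '[[0,0,0,0,0,0],[0,0,0,0,0,0],[0,0,0,0,0,0],[0,0,0,0,0,0],[0,0,0,0,0,0],[0,0,0,0,0,0],[0,0,0,0,0,0],[0,0,0,0,0,0]]' 0.4 10 &&
python3 -m handwheel '[[0,0,0,0,0,0],[0,0,0,0,0,0],[0,0,0,0,0,0],[0,0,0,0,0,0],[0,0,0,0,0,0],[0,0,0,0,0,0]]' 0 40
python3 go.py .57 -.036 .172 155
```

```text
clock: 8.82
position: [0.5669, -0.042, 0.1717]
ee_rot: [-0.69, -3.06, 0.003]
force: [-1.0, -1.4, 0.5]
width: 1.002
gripper_force: 0.0
clock: 9.48
position: [0.5692, -0.0402, 0.1748]
ee_rot: [0.688, 3.065, -0.0]
force: [0.3, 0.6, 0.4]
width: 0.467
gripper_force: 0.0
clock: 9.98
position: [0.5697, -0.0395, 0.1751]
ee_rot: [0.687, 3.065, 0.002]
force: [1.4, 3.8, 3.9]
width: 0.298
gripper_force: 39.9
9.9833 [ 0.5697 -0.0395  0.1751] yaw x 154.74 tilt 0.08 F [1.4 3.8 3.9] w 0.298 39.9 j [ 0.47  0.49 -0.7   1.73  0.36  1.05  0.78]
shift/20mm [0.06 0.17 0.16]
turn/4deg [ 0.02  0.01 -0.07]
```

```bash
python3 -m handwheel '[[0,0,-0.4,0,0,0],[0,0,-0.4,0,0,0],[0,0,-0.4,0,0,0],[0,0,-0.4,0,0,0],[0,0,-0.2,0,0,0],[0,0,0,0,0,0],[0,0,0,0,0,0]]'
python3 go.py .4613 .0142 .21 155
python3 - <<'E'
from h import *
for n in('side','top'):
    im=get_image(n)['image'][:,:,::-1]; y,x=(160,220) if n=='side' else (145,270)
    cv2.imwrite(f'pics/l{n}.png',cv2.resize(im[y:y+120,x:x+120],(400,400),interpolation=cv2.INTER_CUBIC))
cv2.imwrite('pics/l.png',np.hstack([cv2.imread('pics/lside.png'),cv2.imread('pics/ltop.png')]))
E
```

```text
clock: 10.57
position: [0.5692, -0.0405, 0.2109]
ee_rot: [0.688, 3.065, -0.0]
force: [-0.2, -0.2, -4.5]
width: 0.301
gripper_force: 39.9
10.5667 [ 0.5692 -0.0405  0.2109] yaw x 154.69 tilt 0.03 F [-0.2 -0.2 -4.5] w 0.301 39.9 j [ 0.49  0.46 -0.72  1.69  0.33  1.12  0.8 ]
shift/20mm [6.05 0.16 0.04]
turn/4deg [-0.    0.01 -0.08]
```

View pics/l.png

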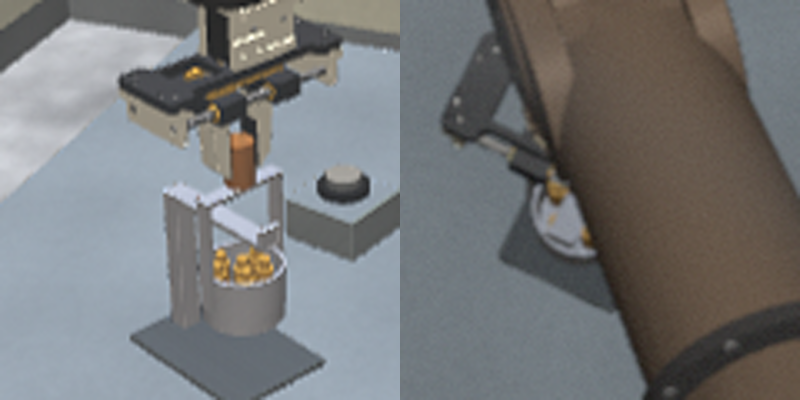

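The pot hangs clear, with its crossbar well above the lip at (272,237). I'll draw it out along the tool's +x, then raise it.

```bash
python3 -m handwheel '[[0.5,0,0,0,0,0],[0.7,0,0,0,0,0],[0.8,0,0,0,0,0],[0.8,0,0,0,0,0],[0.8,0,0,0,0,0],[0.8,0,0,0,0,0],[0.8,0,0,0,0,0],[0.7,0,0,0,0,0]]' &&
python3 -m handwheel '[[0.5,0,-0.2,0,0,0],[0.3,0,-0.7,0,0,0],[0,0,-0.8,0,0,0],[0,0,-0.8,0,0,0],[0,0,-0.5,0,0,0],[0,0,0,0,0,0],[0,0,0,0,0,0]]'
python3 go.py .488 .319 .27 155
```

```text
clock: 11.33
position: [0.4605, 0.0109, 0.2103]
ee_rot: [-0.687, -3.065, 0.001]
force: [-0.4, 0.6, -4.5]
width: 0.299
gripper_force: 39.9
clock: 11.92
position: [0.4481, 0.0169, 0.2707]
ee_rot: [0.688, 3.064, -0.0]
force: [0.1, 0.1, -5.4]
width: 0.295
gripper_force: 39.9
11.9167 [0.4481 0.0169 0.2707] yaw x 154.68 tilt 0.05 F [ 0.1  0.1 -5.4] w 0.295 39.9 j [ 0.56  0.2  -0.82  1.86  0.16  1.15  0.81]
shift/20mm [ 4.65 14.51  0.03]
turn/4deg [-0.    0.01 -0.08]
```

```bash
python3 -m handwheel '[[0.1,0.3,0,0,0,0],[0.2,0.6,0,0,0,0],[0.24,0.75,0,0,0,0],[0.24,0.75,0,0,0,0],[0.24,0.75,0,0,0,0],[0.24,0.75,0,0,0,0],[0.24,0.75,0,0,0,0],[0.24,0.75,0,0,0,0]]' &&
python3 -m handwheel '[[0.24,0.75,0,0,0,0],[0.24,0.75,0,0,0,0],[0.24,0.75,0,0,0,0],[0.24,0.75,0,0,0,0],[0.24,0.75,0,0,0,0],[0.24,0.75,0,0,0,0],[0.24,0.75,0,0,0,0],[0.24,0.75,0,0,0,0]]' &&
python3 -m handwheel '[[0.24,0.75,0,0,0,0],[0.24,0.75,0,0,0,0],[0.24,0.75,0,0,0,0],[0.2,0.6,0,0,0,0],[0.1,0.3,0,0,0,0],[0,0,0,0,0,0],[0,0,0,0,0,0]]'
python3 go.py .488 .319 .27 155
python3 - <<'E'
from h import *
C={n:get_image(n) for n in('side','top')}
for l in('pot','pot_grip'):
    for n in C:
        for k in place_of(l,n)[:1]: print(l,n,round(k['score'],2),at_z(C[n],k['point'],observe()['position'][2]-.15+(.16 if l!='pot' else 0)).round(3))
a=[cv2.resize(C['side']['image'][220:400,170:350,::-1],(400,400),interpolation=cv2.INTER_CUBIC),cv2.resize(C['top']['image'][150:290,120:260,::-1],(400,400),interpolation=cv2.INTER_CUBIC)]
cv2.imwrite('pics/h.png',np.hstack(a))
E
```

```text
clock: 12.58
position: [0.4621, 0.1306, 0.2695]
ee_rot: [-0.687, -3.064, 0.001]
force: [0.3, -0.3, -4.2]
width: 0.299
gripper_force: 39.9
clock: 13.25
position: [0.4787, 0.2554, 0.2692]
ee_rot: [-0.687, -3.064, 0.002]
force: [0.3, -1.0, -4.3]
width: 0.297
gripper_force: 39.9
clock: 13.83
position: [0.4873, 0.3199, 0.2698]
ee_rot: [-0.687, -3.065, 0.002]
force: [0.6, -0.8, -5.3]
width: 0.301
gripper_force: 39.9
13.8333 [0.4873 0.3199 0.2698] yaw x 154.74 tilt 0.1 F [ 0.6 -0.8 -5.3] w 0.301 39.9 j [-0.1   0.46 -0.84  1.57  0.35  1.27  0.14]
shift/20mm [-0.05 -0.03 -0.01]
turn/4deg [-0.02 -0.01 -0.06]
pot side 0.86 [0.489 0.329 0.12 ]
pot top 0.31 [ 0.445 -0.531  0.121]
pot_grip side 0.86 [0.488 0.312 0.281]
```

View pics/h.png

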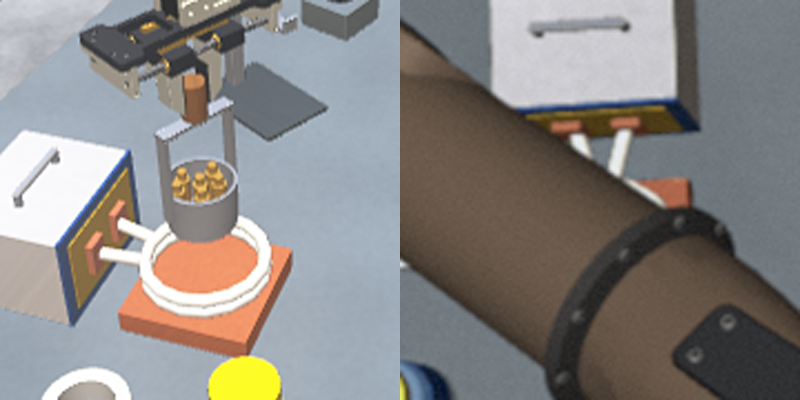

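The pot hangs upright over the coil (pot at crop 200,205; ring centre at 205,265). I'll lower it, slowly at the end.

```bash
python3 -m handwheel '[[0,0,0.5,0,0,0],[0,0,0.7,0,0,0],[0,0,0.7,0,0,0],[0,0,0.7,0,0,0],[0,0,0.6,0,0,0],[0,0,0.4,0,0,0],[0,0,0.2,0,0,0],[0,0,0.1,0,0,0]]' &&
python3 -m handwheel '[[0,0,0.1,0,0,0],[0,0,0.1,0,0,0],[0,0,0.1,0,0,0],[0,0,0,0,0,0],[0,0,0,0,0,0]]'
python3 go.py .488 .319 .18 155
```

```text
clock: 14.8
position: [0.4877, 0.3199, 0.1921]
ee_rot: [-0.688, -3.065, 0.001]
force: [0.3, 0.7, -4.5]
width: 0.3
gripper_force: 39.9
clock: 15.22
position: [0.4879, 0.3201, 0.1869]
ee_rot: [0.688, 3.065, 0.0]
force: [-0.5, 0.3, -3.9]
width: 0.298
gripper_force: 39.9
15.2167 [0.4879 0.3201 0.1869] yaw x 154.7 tilt 0.02 F [-0.5  0.3 -3.9] w 0.298 39.9 j [-0.12  0.53 -0.8   1.68  0.42  1.11  0.08]
shift/20mm [-0.03 -0.05  0.34]
turn/4deg [ 0.    0.   -0.07]
```

```bash
for i in 1; do python3 -m handwheel '[[0,0,0.1,0,0,0],[0,0,0.1,0,0,0],[0,0,0,0,0,0],[0,0,0,0,0,0]]'; python3 -m handwheel '[[0,0,0.06,0,0,0],[0,0,0,0,0,0],[0,0,0,0,0,0]]';  done
python3 go.py .488 .319 .18 155
```

```text
clock: 15.55
position: [0.4877, 0.32, 0.1825]
ee_rot: [-0.688, -3.065, 0.0]
force: [0.4, -0.3, -4.3]
width: 0.298
gripper_force: 39.9
clock: 15.8
position: [0.4878, 0.3201, 0.1815]
ee_rot: [-0.688, -3.065, 0.0]
force: [-0.9, 0.4, -4.0]
width: 0.299
gripper_force: 39.9
15.8 [0.4878 0.3201 0.1815] yaw x 154.7 tilt 0.01 F [-0.9  0.4 -4. ] w 0.299 39.9 j [-0.13  0.54 -0.8   1.69  0.42  1.1   0.08]
shift/20mm [-0.03 -0.04  0.07]
turn/4deg [-0.   -0.   -0.07]
```

```bash
python3 -m handwheel '[[0,0,0.06,0,0,0],[0,0,0,0,0,0],[0,0,0,0,0,0]]'; python3 -m handwheel '[[0,0,0.06,0,0,0],[0,0,0,0,0,0],[0,0,0,0,0,0]]'
```

```text
clock: 16.05
position: [0.4879, 0.3203, 0.1805]
ee_rot: [0.688, 3.065, 0.001]
force: [0.3, 0.1, -2.0]
width: 0.298
gripper_force: 39.9
clock: 16.3
position: [0.4883, 0.3209, 0.1803]
ee_rot: [0.687, 3.064, 0.003]
force: [0.4, 1.2, 5.3]
width: 0.296
gripper_force: 40.0
```

Contact, on the brick as expected. I'll ease off, release, and go up.

```bash
python3 -m handwheel '[[0,0,-0.03,0,0,0],[0,0,0,0,0,0]]'; python3 -m handwheel '[[0,0,0,0,0,0],[0,0,0,0,0,0],[0,0,0,0,0,0],[0,0,0,0,0,0],[0,0,0,0,0,0],[0,0,0,0,0,0]]' 0.7; python3 -m handwheel '[[0,0,-0.2,0,0,0],[0,0,-0.5,0,0,0],[0,0,-0.8,0,0,0],[0,0,-0.9,0,0,0],[0,0,-0.9,0,0,0],[0,0,-0.9,0,0,0],[0,0,-0.9,0,0,0],[0,0,-0.9,0,0,0]]'
python3 go.py .5708 -.3015 .27 155
python3 - <<'E'
from h import *
C={n:get_image(n) for n in('side','top')}
for l in('pot','pot_grip'):
    for n in C:
        for k in place_of(l,n)[:1]: print(l,n,round(k['score'],2),at_z(C[n],k['point'],.03 if l=='pot' else .19).round(3))
cv2.imwrite('pics/r.png',cv2.resize(C['side']['image'][220:400,170:350,::-1],(500,500),interpolation=cv2.INTER_CUBIC))
E
```

```text
clock: 16.47
position: [0.4881, 0.3207, 0.1803]
ee_rot: [0.688, 3.065, 0.002]
force: [0.8, 1.5, 3.4]
width: 0.296
gripper_force: 40.0
clock: 16.97
position: [0.4877, 0.3199, 0.1796]
ee_rot: [-0.688, -3.065, 0.001]
force: [0.3, -0.2, 0.4]
width: 0.674
gripper_force: 0.0
clock: 17.63
position: [0.4876, 0.3202, 0.3017]
ee_rot: [0.687, 3.065, 0.001]
force: [0.1, -0.1, -0.6]
width: 0.7
gripper_force: 0.0
17.6333 [0.4876 0.3202 0.3017] yaw x 154.72 tilt 0.05 F [ 0.1 -0.1 -0.6] w 0.7 0.0 j [-0.1   0.44 -0.84  1.51  0.33  1.34  0.16]
shift/20mm [-17.04 -26.33   1.57]
turn/4deg [ 0.01  0.01 -0.07]
pot side 0.65 [0.487 0.326 0.03 ]
pot_grip side 0.65 [0.488 0.314 0.19 ]
pot_grip top 0.19 [ 0.537 -0.027  0.19 ]
```

View pics/r.png

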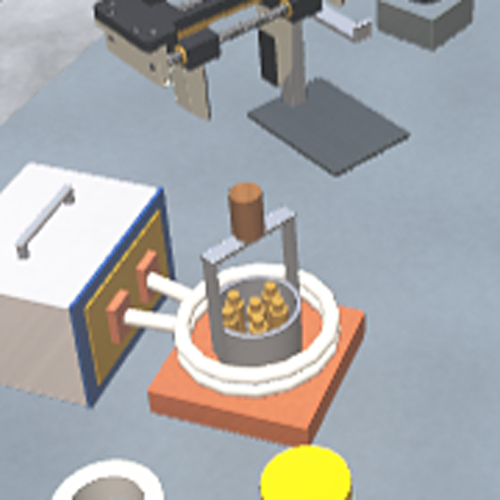

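The pot stands upright inside the coil, released (pot centre at crop 258,320; ring centre at 258,328). On to the button, closing the gripper on the way.

```bash
python3 -m handwheel '[[-0.2,-0.4,0,0,0,0],[-0.53,-0.82,0,0,0,0],[-0.53,-0.82,0,0,0,0],[-0.53,-0.82,0,0,0,0],[-0.53,-0.82,0,0,0,0],[-0.53,-0.82,0,0,0,0],[-0.53,-0.82,0,0,0,0],[-0.53,-0.82,0,0,0,0]]' &&
python3 -m handwheel '[[-0.53,-0.82,0,0,0,0],[-0.53,-0.82,0,0,0,0],[-0.53,-0.82,0,0,0,0],[-0.53,-0.82,0,0,0,0],[-0.53,-0.82,0,0,0,0],[-0.53,-0.82,0,0,0,0],[-0.53,-0.82,0,0,0,0],[-0.53,-0.82,0,0,0,0]]' 0 10 &&
python3 -m handwheel '[[-0.53,-0.82,0,0,0,0],[-0.53,-0.82,0,0,0,0],[-0.53,-0.82,0,0,0,0],[-0.53,-0.82,0,0,0,0],[-0.53,-0.82,0,0,0,0],[-0.53,-0.82,0,0,0,0],[-0.53,-0.82,0,0,0,0],[-0.53,-0.82,0,0,0,0]]' &&
python3 -m handwheel '[[-0.53,-0.82,0,0,0,0],[-0.53,-0.82,0,0,0,0],[-0.53,-0.82,0,0,0,0],[-0.53,-0.82,0,0,0,0],[-0.53,-0.82,0,0,0,0],[-0.53,-0.82,0,0,0,0],[-0.53,-0.82,0,0,0,0],[-0.53,-0.82,0,0,0,0]]'
python3 go.py .5708 -.3015 .09 155
```

```text
clock: 18.6
position: [0.5057, 0.1737, 0.299]
ee_rot: [-0.688, -3.064, 0.002]
force: [0.2, 0.9, 0.3]
width: 0.701
gripper_force: 0.0
clock: 19.27
position: [0.526, 0.019, 0.2991]
ee_rot: [-0.688, -3.064, 0.001]
force: [0.9, -0.8, -0.2]
width: 0.168
gripper_force: 0.0
clock: 19.93
position: [0.5464, -0.1356, 0.299]
ee_rot: [-0.688, -3.064, 0.0]
force: [0.5, 0.1, -0.5]
width: 0.006
gripper_force: 0.0
clock: 20.6
position: [0.5669, -0.2904, 0.2989]
ee_rot: [-0.688, -3.064, -0.0]
force: [-0.1, -0.1, -0.1]
width: 0.002
gripper_force: 0.0
20.6 [ 0.5669 -0.2904  0.2989] yaw x 154.69 tilt 0.09 F [-0.1 -0.1 -0.1] w 0.002 0.0 j [ 0.82  0.5  -0.69  1.39  0.32  1.37  1.26]
shift/20mm [-0.43 -0.41 10.44]
turn/4deg [-0.   -0.02 -0.08]
```

```bash
python3 -m handwheel '[[-0.43,-0.41,0.5,0,0,0],[0,0,1,0,0,0],[0,0,1,0,0,0],[0,0,1,0,0,0],[0,0,1,0,0,0],[0,0,1,0,0,0],[0,0,1,0,0,0],[0,0,1,0,0,0]]' &&
python3 -m handwheel '[[0,0,0.9,0,0,0],[0,0,0.9,0,0,0],[0,0,0.6,0,0,0],[0,0,0.4,0,0,0],[0,0,0,0,0,0],[0,0,0,0,0,0],[0,0,0,0,0,0]]'
python3 go.py .5708 -.3015 .069 155
python3 - <<'E'
from h import *
C={n:get_image(n) for n in('side','top')}
a=[cv2.resize(C['side']['image'][160:250,270:390,::-1],(400,300),interpolation=cv2.INTER_CUBIC),cv2.resize(C['top']['image'][165:255,360:480,::-1],(400,300),interpolation=cv2.INTER_CUBIC)]
cv2.imwrite('pics/b.png',np.hstack(a))
E
```

```text
clock: 21.27
position: [0.5712, -0.2996, 0.1476]
ee_rot: [-0.687, -3.064, -0.001]
force: [0.1, -0.1, 0.6]
width: 0.006
gripper_force: 0.0
clock: 21.85
position: [0.5727, -0.3, 0.0946]
ee_rot: [0.687, 3.064, -0.0]
force: [-0.7, 0.1, -0.3]
width: 0.006
gripper_force: 0.0
21.85 [ 0.5727 -0.3     0.0946] yaw x 154.71 tilt 0.08 F [-0.7  0.1 -0.3] w 0.006 0.0 j [ 0.79  0.68 -0.62  1.62  0.45  0.99  1.15]
shift/20mm [ 0.06 -0.11  1.28]
turn/4deg [ 0.    0.02 -0.07]
```

View pics/b.png

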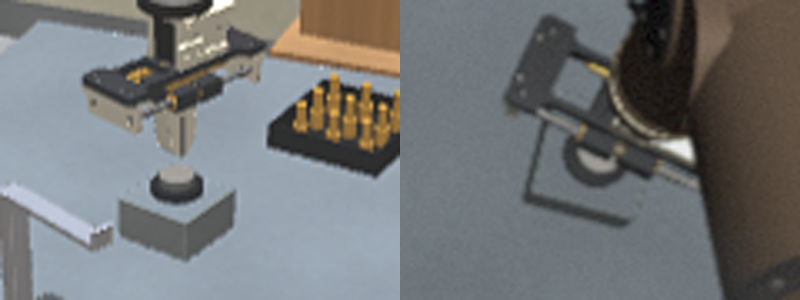

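The closed fingertips (178,155) are right above the cap (178,173). Pressing in small steps.

```bash
python3 -m handwheel '[[0,0,0.4,0,0,0],[0,0,0.4,0,0,0],[0,0,0.2,0,0,0],[0,0,0.1,0,0,0],[0,0,0.1,0,0,0],[0,0,0,0,0,0],[0,0,0,0,0,0]]';python3 -m handwheel '[[0,0,0.1,0,0,0],[0,0,0.1,0,0,0],[0,0,0,0,0,0],[0,0,0,0,0,0]]'
```

```text
clock: 22.53
position: [0.5718, -0.3, 0.0697]
ee_rot: [-0.688, -3.065, 0.0]
force: [-1.0, 0.1, 2.4]
width: 0.004
gripper_force: 1.4
clock: 22.87
position: [0.5722, -0.3001, 0.0663]
ee_rot: [0.688, 3.065, -0.001]
force: [-3.9, 0.1, 8.7]
width: 0.003
gripper_force: 4.2
```

```bash
python3 -m handwheel '[[0,0,0.1,0,0,0],[0,0,0.1,0,0,0],[0,0,0,0,0,0],[0,0,0,0,0,0]]'; python3 -m handwheel '[[0,0,0.05,0,0,0],[0,0,0.05,0,0,0],[0,0,0,0,0,0],[0,0,0,0,0,0]]'
```

```text
clock: 23.2
position: [0.5725, -0.3002, 0.0656]
ee_rot: [0.688, 3.064, -0.003]
force: [-14.5, 3.6, 38.0]
width: -0.0
gripper_force: 19.0
clock: 23.53
position: [0.5726, -0.3002, 0.0653]
ee_rot: [0.688, 3.063, -0.005]
force: [-19.6, 4.5, 53.7]
width: 0.009
gripper_force: 26.3
```

The cap is hard against its stop, so the button is fully down. I'll release it and back off.

```bash
python3 -m handwheel '[[0,0,-0.4,0,0,0],[0,0,-0.6,0,0,0],[0,0,-0.8,0,0,0],[0,0,-0.9,0,0,0],[0,0,-0.9,0,0,0],[0,0,-0.9,0,0,0],[0,0,-0.9,0,0,0],[0,0,-0.9,0,0,0]]' && python3 -m handwheel '[[0,0,-0.6,0,0,0],[0,0,-0.3,0,0,0],[0,0,0,0,0,0],[0,0,0,0,0,0],[0,0,0,0,0,0],[0,0,0,0,0,0]]'
python3 - <<'E'
from h import *
C={n:get_image(n) for n in('side','top')}
for l in('jar','tray','collar','pot'):
    for n in C:
        for k in place_of(l,n)[:1]: print(l,n,round(k['score'],2),at_z(C[n],k['point'],.03 if l=='pot' else 0).round(3))
cv2.imwrite('pics/f.png',C['side']['image'][:,:,::-1])
E
```

```text
clock: 24.2
position: [0.5723, -0.2998, 0.1866]
ee_rot: [0.687, 3.065, 0.001]
force: [-0.0, 0.1, -0.4]
width: 0.004
gripper_force: 0.0
clock: 24.7
position: [0.5715, -0.2999, 0.2025]
ee_rot: [-0.687, -3.064, -0.001]
force: [-0.2, 0.4, 0.1]
width: 0.005
gripper_force: 0.0
jar side 0.88 [0.35  0.505 0.   ]
jar top 0.63 [0.353 0.503 0.   ]
tray side 0.61 [ 0.48  -0.566  0.   ]
collar side 0.93 [0.53  0.525 0.   ]
pot side 0.79 [0.482 0.336 0.03 ]
pot top 0.8 [0.486 0.318 0.03 ]
```

View pics/f.png

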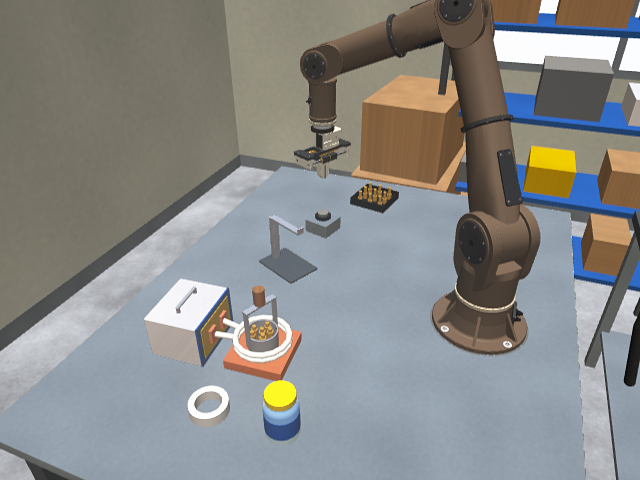

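The pot stands in the coil at (262,335), the button is free at (322,215), the bystanders haven't moved, and the gripper touches nothing. I'm handing in.

```bash
python3 -c "from cell import sign_off;print(sign_off())"
```

```text
the job is handed in; nothing more can be done
None
```

The pot is standing upright in the coil and let go of, the start button was then pressed to its stop and released, and the job was handed in at about 25 s; no verdict came back.

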